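Tip the grinding balls out of the corner-spout tray

TASK

Two hinged corner-spout trays stand on the lab bench. Take the black knob of the tray that holds the three steel grinding balls and tip it up so that all three balls run out of the corner spout into the cup in front of it, then lower the tray back onto its rest without letting it drop, and let go. Leave the other tray, with the rubber stoppers, as it is.

Things in the scene. Friction and masses are not known exactly. Their poses are not given: they have to be found in the camera images.
- ball_tray (a joint): Hinge of the tray with the balls: blue, 150 mm square, 0.3 kg, set cornerwise on a stand; a spout 40 mm wide at one corner, a black knob at the opposite one. Level hinge pin beside the spout, square to the knob-spout line, turns freely. 0 = on its rest, leaning 0.10 rad down to the knob; grows as the knob is lifted, stop at 0.8; at 0.3 to 0.6 the balls roll out in about 1 s. Falls to 0 if let go.
- ball_tray_knob (a point): Centre of that tray's black ball knob, 24 mm in diameter, 34 mm out from the tray's corner on an 8 mm stalk, 0.23 m from the hinge; it turns with the tray about the hinge. At rest about 90 mm above the bench, higher than the tray walls near it, clear all round except for the stalk towards the tray.
- ball_tray_hinge (a point): Middle of that tray's hinge axis, 98 mm above the bench, fixed to the stand; its x axis points level from the knob towards the spout and its y axis is along the hinge pin. The spout's lip is 25 mm beyond it.
- cup (a point): Centre (half-way up) of the white cup under that tray's spout: outer diameter 84 mm at the rim, 65 mm high, loose but standing between four low pins on the stand, 45 mm beyond the hinge. Nothing needs to be done to it.
- ball0_center (a point): Centre of a steel grinding ball, 16 mm in diameter, about 17 g, starting in the knob corner of the tray.
- ball1_center (a point): Centre of a second, equal ball beside it.
- ball2_center (a point): Centre of a third, equal ball beside it.
- spare_tray (a joint): Hinge of the other tray, of the same build but holding two dark rubber stoppers (24 mm high); 0 = at rest. To be left alone. One tray stands to the left and one to the right of the robot's midline, either way round, both with the knob towards the robot and the spout away (turned up to 0.35 rad).
Mind the look-alikes: they are no part of the job. Leave any blue or turquoise look-alike of the part that bears cup alone.

How it is judged:
On the way:
1. the ball tray is tipped past level towards its spout (value of joint ball_tray above 0.12 rad).
At the end, for the whole second after the job is handed in: All three balls lie inside the upright cup (centre within 42 mm of the cup's axis and below its rim, cup within 0.15 rad of upright), and the ball tray is back on its rest (within 0.05 rad) (horizontal distance between each of ball0_center, ball1_center, ball2_center and cup below 0.042 m and z of ball0_center in the frame of cup between -0.035 and 0.03 m and z of ball1_center in the frame of cup between -0.035 and 0.03 m and z of ball2_center in the frame of cup between -0.035 and 0.03 m and value of joint ball_tray below 0.05 rad and angle between cup's own z axis and vertical below 0.15 rad); the robot touches nothing.
It fails at once if the other tray is lifted by more than 0.1 rad (value of joint spare_tray above 0.1 rad).
It fails at once if the ball tray is let drop (falls faster than 3 rad/s) (velocity of joint ball_tray below -3 rad/s).
It also fails if it takes over 42 s, if anything falls off the work surface, if the arm or the gripper's body presses on something with over 40 N, if the wrist force passes 120 N, or if a joint passes its speed limit or range.

ROBOT

A 6-joint arm with a two-finger parallel gripper is mounted at the origin on the work surface. World frame = base frame: x ahead of the robot, y to its left, z up, the work surface at z = 0. Lengths are in m, angles in rad, forces in N, time in s.
With the tool pointing down it reaches from about 0.375 to 0.975 m from the base axis. Payload 3.8 kg.
Tool frame: the origin (TCP) lies at the very end of the fingers, on their centre line; the grasp point (between the pads) lies 19 mm behind it (bot.pinch_z is the distance from the TCP to the grasp point, in m); x points along the fingers, y is the direction in which the jaws open and shut, and the axes are right-handed (so a half turn about x gives the same grasp; the last joint's range is limited). The gripper opens to 85 mm and grips with 20 to 120 N. Pads are 22 mm wide; open, the fingers measure 114 mm over their backs; the gripper's body (76 mm by 85 mm) begins 54 mm behind the grasp point. The pads swing forward as they close: fully open they stand 13 mm farther back than shut.
Start: joints at [-1.306, 0.264, 1.604, -0, 1.274, -0.037], TCP at [0.201, -0.644, 0.231] pointing down, gripper open.
Joint ranges: [-2.63, 2.63], [-0.94, 2.18], [0.31, 2.57], [-1.31, 4.45], [0, 2.66], [-2.55, 2.55]. Speed limits (rad/s): [2.57, 2.57, 3.14, 3.14, 3.14, 3.14].

INTERFACE

Orientations are given as a rotation vector (axis times angle).
In Python, from workcell import monitor, imaging, finish_job, bot gives the robot as it stands.
- The arm moves only by the tool jog_arm, never from a script. Its argument "rows" is a list of rows, each a list of 7 numbers: the shift along the tool's x, y, z in m, then the turn, a rotation vector about the tool's x, y, z in rad, then the opening in per cent of the stroke, from 0 (shut) to 100 (fully open). A call has 1 to 20 rows; each row is the pose to reach, as a shift and turn from the pose measured when the call began, along the tool's axes at that moment; what a row does not reach only later rows make up. A row lasts 1/10 s, in which the tool goes at most 50 mm and 8.59 degrees, less where a joint would pass 70% of its speed; a pose out of reach is approached as far as the arm can. A call with a gripper value outside its range is refused whole. The fingers move at their own pace and stop on an object; "force" is the grip in N (left out, the last holds). Time passes only in rows, so rows that repeat a pose let the fingers close. It gives the time, the measured TCP pose, the force and the opening at its end, in the units of the state.
- monitor.read_state(): the state, without advancing time (a new reading comes with each control period).
- imaging.read_camera(name): name is "scene" or "top"; returns the picture (400x640x3 uint8, blue, green, red); there is no depth.
- imaging.camera_params(name): a dict with "fx", "fy", "cx", "cy" (pixels), "T" (4x4, takes a point from camera to world coordinates). Camera axes: x right, y down, z forward; pixel columns grow to the right and rows downward; lengths in m; the calibration is good to about 2 mm. A picture is of the moment at which its call begins. camera_params takes no time and is no camera call.
- finish_job(): hands the job in, once; it reports no verdict.
The state is a dict: "time": time; "q": joint angles; "joint_vel": joint speeds; "joint_torque": joint torques, N m; "tool_pos": TCP position; "tcp_rot": TCP orientation; "wrist_force": force on the tool from outside, world axes, zero at the start; "torque": the same for the moment, N m; "width": opening from 0.0 (shut) to 1.0 (fully open).
Only numpy, scipy, OpenCV 4.12 (cv2) and the standard library are available. Lean on these libraries where they do the work, as an engineer would, in place of code of your own. Each camera call takes 0.05 s, during which the arm holds its last target. There are 200 camera calls.

## Working session

There is one attempt and no reset: what is moved stays moved. The work goes in short steps, Python scripts to look and compute and a tool call to move; the robot and the scene stay as the last step left them, time stands still between calls to the robot, and variables do not carry over. Pictures are saved under pics/ and viewed, about 8 in all and at most 12, crops included, and the job is handed in when it is done.

Besides the shell and the picture viewer there is one more tool, called after ">>>" as name([rows], argument=value, ...), one row to a line, values as JSON. jog_arm: Moves the arm, as the interface text tells. Its arguments: {"type":"object","properties":{"rows":{"type":"array","items":{"type":"array","items":{"type":"number"}}},"force":{"type":"number"}},"required":["rows"]}

```bash
mkdir -p pics; ls
python3 - <<'E'
from workcell import monitor, imaging, bot
import cv2,numpy as np
for n in("top","scene"):
    cv2.imwrite(f"pics/{n}0.png",imaging.read_camera(n)); p=imaging.camera_params(n); print(n,p["fx"],p["cx"],p["cy"],np.round(p["T"],4).tolist())
s=monitor.read_state(); print(s["time"],s["tool_pos"],s["tcp_rot"],s["width"],bot.pinch_z)
E
```

```text
pics
top 472.6879631368789 311.12948015896205 203.31940411674657 [[-0.0268, -0.9828, 0.1825, 0.4412], [-0.9996, 0.0264, -0.0046, -0.042], [-0.0003, -0.1825, -0.9832, 1.0759], [0.0, 0.0, 0.0, 1.0]]
scene 388.3950852506044 317.5993098107638 197.22738843592188 [[0.7853, 0.4877, -0.3813, 0.9124], [0.6189, -0.6353, 0.462, -0.4108], [-0.0169, -0.5988, -0.8007, 0.6813], [0.0, 0.0, 0.0, 1.0]]
0.1 [ 0.20045756 -0.64384791  0.23003535] [ 2.05954754  0.3154149  -2.06009077] 0.997996146810364 0.0187
```

View pics/top0.png

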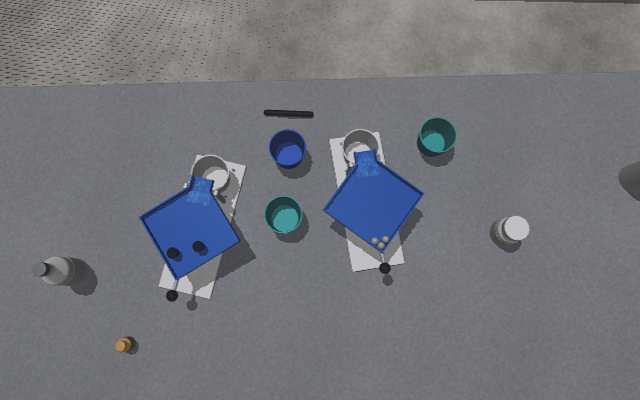

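View pics/scene0.png

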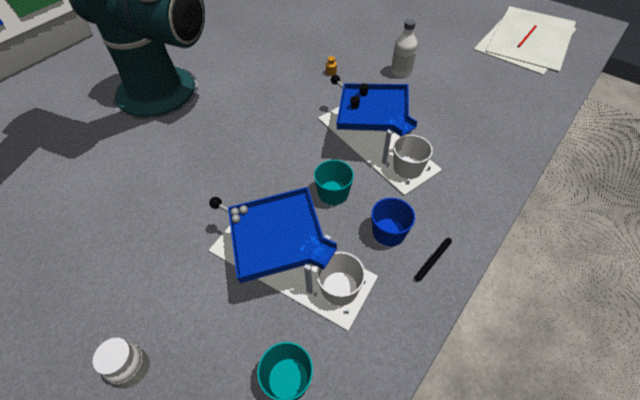

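The balls (three grey dots, top image ≈(380,241)) are in the right-hand tray, so its knob is at top (385,268) and scene (215,203). Its white cup is at top (360,148). The left tray has the stoppers.

```bash
cat > h.py <<'E'
import cv2,numpy as np
from workcell import monitor, imaging, bot
from scipy.spatial.transform import Rotation as R
def ray(n,px):
    p=imaging.camera_params(n);T=np.array(p["T"])
    d=T[:3,:3]@[(px[0]-p["cx"])/p["fx"],(px[1]-p["cy"])/p["fy"],1];return T[:3,3],d/np.linalg.norm(d)
def onplane(n,px,z):
    o,d=ray(n,px);return o+d*(z-o[2])/d[2]
def two(a,b):
    o1,d1=ray("top",a);o2,d2=ray("scene",b)
    s=np.linalg.lstsq(np.c_[d1,-d2],o2-o1,rcond=None)[0]
    p,q=o1+s[0]*d1,o2+s[1]*d2;return (p+q)/2,np.linalg.norm(p-q)
def blob(m,near):
    n,l,st,c=cv2.connectedComponentsWithStats(m.astype(np.uint8))
    k=1+np.argmin([np.hypot(*(c[i]-near))+(1e3 if st[i,4]<15 else 0) for i in range(1,n)]);return c[k],st[k]
E
python3 - <<'E'
from h import *
t=cv2.imread("pics/top0.png");s=cv2.imread("pics/scene0.png")
a,sa=blob(t.max(2)<38,(385,268));b,sb=blob(s.max(2)<38,(215,203))
print(a,sa,b,sb); k,e=two(a,b);print("knob",k,e,onplane("top",a,.09))
# blue-tray centroid and floor corners in top
def blue(i):
    h=cv2.cvtColor(i,cv2.COLOR_BGR2HSV);return (h[...,0]>100)&(h[...,0]<130)&(h[...,1]>120)
n,l,st,c=cv2.connectedComponentsWithStats(blue(t).astype(np.uint8));i=l[210,375];print(st[i])
cs,_=cv2.findContours((l==i).astype(np.uint8),0,2);print(cv2.approxPolyDP(cs[0],6,True).squeeze().tolist())
# cup: bright low-sat rim
for z,px in((.065,(360,147)),):print("cup rim",onplane("top",px,z))
# stand: white plate corners
for px in((331,139),(380,133),(403,263),(354,271)):print("plate",onplane("top",px,.004))
q=monitor.read_state();Rt=R.from_rotvec(q["tcp_rot"]);print(np.round(Rt.as_matrix(),3))
E
```

```text
[299.73170732 114.68292683] [287 112  26   5  41] [214.68539326 202.24719101] [210 198  11  10  89]
knob [ 0.68462743 -0.15465225  0.33108631] 0.2614485019810676 [ 0.82288134 -0.02687007  0.09      ]
[ 323  149  101  103 5324]
[[354, 152], [355, 165], [323, 209], [383, 251], [423, 192], [378, 161], [375, 149]]
cup rim [ 0.75322497 -0.15879987  0.065     ]
plate [ 0.79357053 -0.0981529   0.004     ]
plate [ 0.80528802 -0.21484103  0.004     ]
plate [ 0.49780223 -0.25030067  0.004     ]
plate [ 0.48291297 -0.13914876  0.004     ]
[[-0.001  0.297 -0.955]
 [ 0.002 -0.955 -0.297]
 [-1.    -0.002 -0.   ]]
```

Run:
```python
from h import *
t=cv2.imread("pics/top0.png");s=cv2.imread("pics/scene0.png")
m=np.zeros(t.shape[:2],bool);m[258:278,373:397]=1
g=t.max(2);print(g[260:277:1,377:394])
for th in(30,40,50):
    a,sa=blob((g<th)&m,(385,268));b,sb=blob(s.max(2)<th,(215,203))
    print(th,a,sa,b,sb,two(a,b),onplane("top",a,.09))
```

```text
[[180 130 120 115 107 147 171 138 120 124 123 119 153 202 197 196 194]
 [199 180 136 133 118 131 153 141 118 124 122 126 163 198 196 194 195]
 [194 199 203 184 127 117 130 104  75 100 116 155 203 197 196 196 195]
 [194 197 199 196 159  47  33  37  36  35  65 141 198 200 196 200 196]
 [195 201 183 113  26  35  39  45  38  42  36  64 142 194 191 187 186]
 [198 198 161  48  36  43  41  42  43  43  37  38  56 103 117  94  75]
 [197 180 119  29  38  43  47  51  45  45  40  39  34  80 125 124 123]
 [174 146  74  35  41  44  49  54  58  46  41  44  38  82 124 122 124]
 [119 106  57  37  40  43  44  47  50  47  45  41  38  66 109 123 124]
 [119 107  66  35  41  43  42  44  47  45  44  42  36  68 113 125 122]
 [121 123 104  40  37  42  45  43  45  38  40  40  45  93 125 125 126]
 [120 122 110  71  39  39  41  41  42  42  38  39  73 115 126 127 123]
 [123 125 123 110  71  45  35  38  36  39  39  61 106 130 125 125 122]
 [124 125 128 126 119  91  66  56  43  50  58  92 132 129 127 123 121]
 [123 125 126 126 123 126 130 112  71  83  80  97 121 125 130 126 126]
 [123 124 126 124 119 121 126 112  79  81  79  77  73  92 125 124 124]
 [119 122 126 123 122 121 105  76  81  81  80  80  77  75  96 122 122]]
30 [380. 266.] [380 266   1   1   1] [214.85365854 202.25609756] [210 198  11  10  82] (array([ 0.48518897, -0.19131023,  0.08669901]), np.float64(0.012337658441579068)) [ 0.48836907 -0.18560801  0.09      ]
40 [384.45454545 267.36363636] [380 263  10  10  33] [214.72222222 202.28888889] [210 198  11  10  90] (array([ 0.48441703, -0.19615524,  0.08959889]), np.float64(0.003372394928460473)) [ 0.48532419 -0.19467241  0.09      ]
50 [384.37804878 267.7195122 ] [380 263  10  11  82] [214.7244898  202.37755102] [210 197  11  12  98] (array([ 0.48379198, -0.19602157,  0.0886082 ]), np.float64(0.0031631402354036038)) [ 0.48459874 -0.19447397  0.09      ]
```

>>> jog_arm([
  [0, -0.04, -0.05, 0.02, 0, 0, 100],
  [0, -0.345, -0.404, 0.174, 0, 0, 100],
  [0, -0.345, -0.404, 0.174, 0, 0, 100],
  [0, -0.345, -0.404, 0.174, 0, 0, 100],
  [0, -0.345, -0.404, 0.174, 0, 0, 100],
  [0, -0.345, -0.404, 0.174, 0, 0, 100],
  [0, -0.345, -0.404, 0.174, 0, 0, 100],
  [0, -0.345, -0.404, 0.174, 0, 0, 100],
  [0, -0.345, -0.404, 0.174, 0, 0, 100],
  [0, -0.345, -0.404, 0.174, 0, 0, 100],
  [0, -0.345, -0.404, 0.174, 0, 0, 100],
  [0, -0.345, -0.404, 0.174, 0, 0, 100],
  [0, -0.345, -0.404, 0.174, 0, 0, 100],
  [0, -0.345, -0.404, 0.174, 0, 0, 100],
  [0, -0.345, -0.404, 0.174, 0, 0, 100],
], force=60)

```text
time: 1.6
tool_pos: [0.483, -0.1955, 0.2306]
tcp_rot: [2.156, 0.138, -2.158]
wrist_force: [0.1, -0.2, -0.5]
width: 0.999
```

>>> jog_arm([
  [0.03, 0, 0, 0, 0, 0, 100],
  [0.06, 0, 0, 0, 0, 0, 100],
  [0.09, 0, 0, 0, 0, 0, 100],
  [0.115, 0, 0, 0, 0, 0, 100],
  [0.135, 0, 0, 0, 0, 0, 100],
  [0.15, 0, 0, 0, 0, 0, 100],
  [0.163, 0, 0, 0, 0, 0, 100],
  [0.163, 0, 0, 0, 0, 0, 100],
  [0.163, 0, 0, 0, 0, 0, 100],
])

```text
time: 2.5
tool_pos: [0.4831, -0.1955, 0.068]
tcp_rot: [2.157, 0.137, -2.158]
wrist_force: [0.0, -1.0, -0.5]
width: 0.995
```

Run:
```python
from h import *
a=imaging.read_camera("scene");b=imaging.read_camera("top")
cv2.imwrite("pics/c1.png",np.hstack([cv2.resize(a[110:290,120:320],(400,360)),cv2.resize(b[120:300,300:500],(400,360))]))
```

```text
(no output)
```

View pics/c1.png

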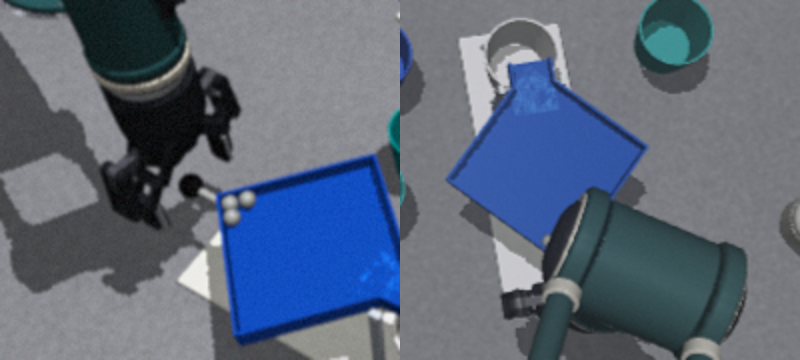

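The crop shows the knob at crop px (190,186), lying between the open fingers with no contact. Next I close on it.

>>> jog_arm([
  [0, 0, 0, 0, 0, 0, 50],
  [0, 0, 0, 0, 0, 0, 30],
  [0, 0, 0, 0, 0, 0, 10],
  [0, 0, 0, 0, 0, 0, 0],
  [0, 0, 0, 0, 0, 0, 0],
  [0, 0, 0, 0, 0, 0, 0],
  [0, 0, 0, 0, 0, 0, 0],
  [0, 0, 0, 0, 0, 0, 0],
], force=60)

```text
time: 3.4
tool_pos: [0.484, -0.1963, 0.0693]
tcp_rot: [2.158, 0.136, -2.155]
wrist_force: [-2.5, -3.9, 4.4]
width: 0.246
```

>>> jog_arm([
  [-0.008, 0, 0.001, 0, -0.033, 0, 0],
  [-0.015, 0, 0.001, 0, -0.067, 0, 0],
  [-0.023, 0, 0.002, 0, -0.1, 0, 0],
  [-0.023, 0, 0.002, 0, -0.1, 0, 0],
  [-0.023, 0, 0.002, 0, -0.1, 0, 0],
])

```text
time: 3.9
tool_pos: [0.4823, -0.1966, 0.0916]
tcp_rot: [2.046, 0.129, -2.255]
wrist_force: [0.7, -3.3, -0.9]
width: 0.249
```

Run:
```python
from h import *
a=imaging.read_camera("scene");print(monitor.read_state()["q"])
cv2.imwrite("pics/c2.png",cv2.resize(a[110:310,120:400],(784,560)))
```

```text
[-0.40191469  0.16150839  2.00637531 -0.05670835  1.05817266  1.07256093]
```

View pics/c2.png

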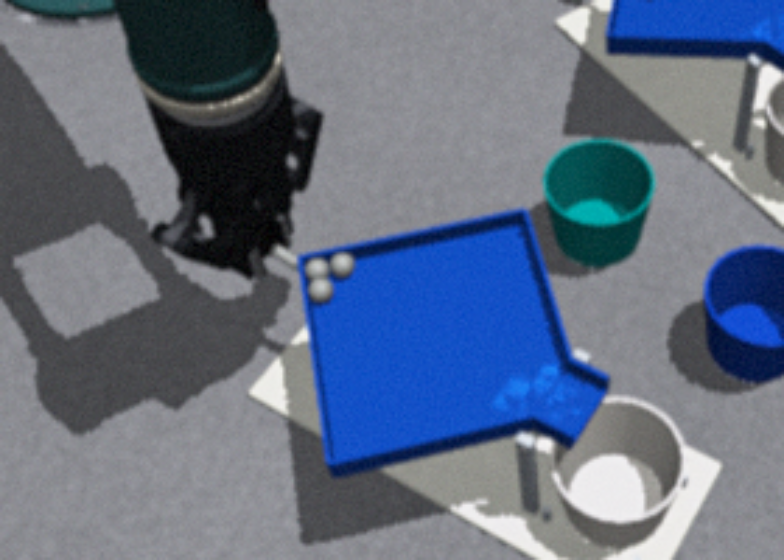

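>>> jog_arm([
  [-0.003, 0, 0, 0, -0.0125, 0, 0],
  [-0.006, 0, 0.001, 0, -0.025, 0, 0],
  [-0.0085, 0, 0.001, 0, -0.0375, 0, 0],
  [-0.0115, 0, 0.001, 0, -0.05, 0, 0],
  [-0.0145, 0, 0.001, 0, -0.0625, 0, 0],
  [-0.0175, 0, 0.0015, 0, -0.075, 0, 0],
  [-0.02, 0, 0.0015, 0, -0.0875, 0, 0],
  [-0.023, 0, 0.0017, 0, -0.1, 0, 0],
  [-0.026, 0, 0.0017, 0, -0.1125, 0, 0],
  [-0.029, 0, 0.0017, 0, -0.125, 0, 0],
  [-0.032, 0, 0.0018, 0, -0.1375, 0, 0],
  [-0.0347, 0, 0.0018, 0, -0.15, 0, 0],
  [-0.0376, 0, 0.0016, 0, -0.1625, 0, 0],
  [-0.0405, 0, 0.0015, 0, -0.175, 0, 0],
  [-0.0434, 0, 0.0013, 0, -0.1875, 0, 0],
  [-0.0463, 0, 0.0012, 0, -0.2, 0, 0],
  [-0.0492, 0, 0.001, 0, -0.2125, 0, 0],
  [-0.052, 0, 0.0007, 0, -0.225, 0, 0],
  [-0.055, 0, 0.0003, 0, -0.2375, 0, 0],
  [-0.0578, 0, 0, 0, -0.25, 0, 0],
])

```text
time: 5.95
tool_pos: [0.4881, -0.1958, 0.1494]
tcp_rot: [1.743, 0.109, -2.486]
wrist_force: [2.4, -1.2, -2.0]
width: 0.248
```

Run:
```python
from h import *
a=imaging.read_camera("scene")
cv2.imwrite("pics/c3.png",cv2.resize(a[110:310,120:400],(784,560)))
```

```text
(no output)
```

View pics/c3.png

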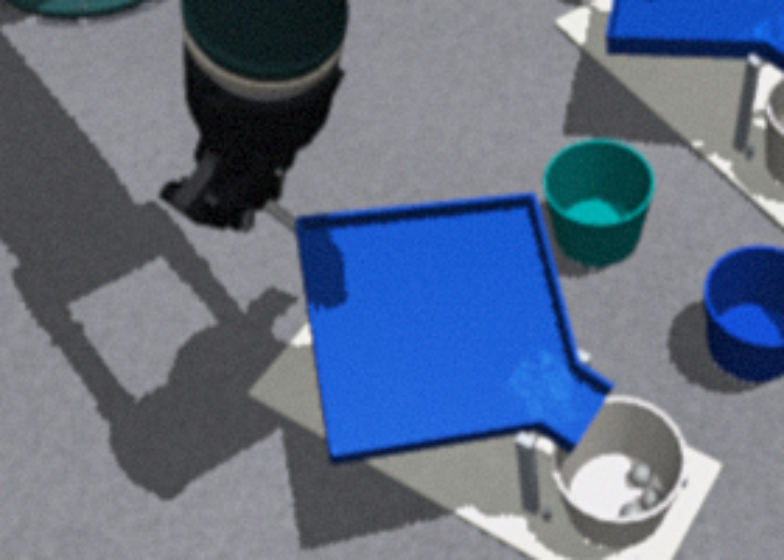

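All three balls lie in the cup (crop ≈(640,490)). Now I lower the tray.

>>> jog_arm([
  [0.0057, 0, -0.0008, 0, 0.025, 0, 0],
  [0.0115, 0, -0.0017, 0, 0.05, 0, 0],
  [0.017, 0, -0.0028, 0, 0.075, 0, 0],
  [0.0228, 0, -0.004, 0, 0.1, 0, 0],
  [0.0285, 0, -0.0054, 0, 0.125, 0, 0],
  [0.034, 0, -0.0069, 0, 0.15, 0, 0],
  [0.0395, 0, -0.0085, 0, 0.175, 0, 0],
  [0.0451, 0, -0.0103, 0, 0.2, 0, 0],
  [0.0506, 0, -0.0122, 0, 0.225, 0, 0],
  [0.056, 0, -0.0143, 0, 0.25, 0, 0],
  [0.0614, 0, -0.0165, 0, 0.275, 0, 0],
  [0.0667, 0, -0.0188, 0, 0.3, 0, 0],
  [0.0719, 0, -0.0213, 0, 0.325, 0, 0],
  [0.0771, 0, -0.0239, 0, 0.35, 0, 0],
  [0.0771, 0, -0.0239, 0, 0.35, 0, 0],
  [0.0771, 0, -0.0239, 0, 0.35, 0, 0],
])

```text
time: 7.6
tool_pos: [0.484, -0.1964, 0.0694]
tcp_rot: [2.157, 0.136, -2.155]
wrist_force: [0.1, -2.9, 1.2]
width: 0.246
```

Run:
```python
from h import *
s=monitor.read_state();print(s["wrist_force"],s["tool_pos"],np.round(R.from_rotvec(s["tcp_rot"]).as_matrix(),3))
a=imaging.read_camera("scene");a0=cv2.imread("pics/scene0.png")
cv2.imwrite("pics/c4.png",np.hstack([cv2.resize(x[110:310,120:400],(392,280)) for x in(a0,a)]))
```

```text
[ 0.07413538 -2.91141697  1.15075512] [ 0.48402822 -0.19638299  0.06935631] [[ 0.001  0.126 -0.992]
 [-0.    -0.992 -0.126]
 [-1.     0.    -0.001]]
```

View pics/c4.png

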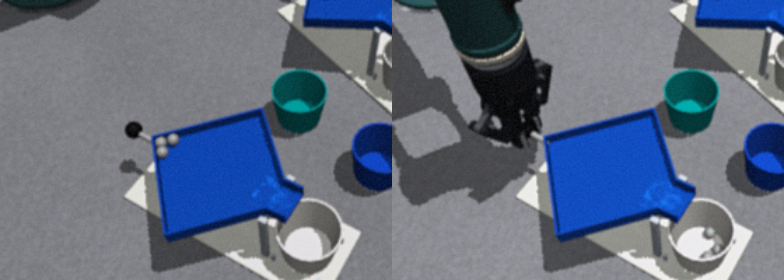

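The TCP is back at the height where I first gripped the knob, and the tray matches its initial picture. I open the gripper, then retreat straight up.

>>> jog_arm([
  [0, 0, 0, 0, 0, 0, 40],
  [0, 0, 0, 0, 0, 0, 60],
  [0, 0, 0, 0, 0, 0, 80],
  [0, 0, 0, 0, 0, 0, 100],
  [0, 0, 0, 0, 0, 0, 100],
  [0, 0, 0, 0, 0, 0, 100],
  [0, 0, 0, 0, 0, 0, 100],
  [-0.02, 0, 0, 0, 0, 0, 100],
  [-0.05, 0, 0, 0, 0, 0, 100],
  [-0.09, 0, 0, 0, 0, 0, 100],
  [-0.13, 0, 0, 0, 0, 0, 100],
  [-0.16, 0, 0, 0, 0, 0, 100],
  [-0.16, 0, 0, 0, 0, 0, 100],
  [-0.16, 0, 0, 0, 0, 0, 100],
])

```text
time: 9.05
tool_pos: [0.4844, -0.1965, 0.2302]
tcp_rot: [2.158, 0.135, -2.153]
wrist_force: [-0.6, 1.0, -1.5]
width: 0.999
```

Run:
```python
from h import *
a=imaging.read_camera("scene");b,sb=blob(a.max(2)<50,(215,203));print(b,sb,monitor.read_state()["wrist_force"])
cv2.imwrite("pics/c5.png",a)
```

```text
[214.72340426 202.25531915] [210 197  11  11  94] [-0.9475558   0.58914927 -0.3211534 ]
```

View pics/c5.png

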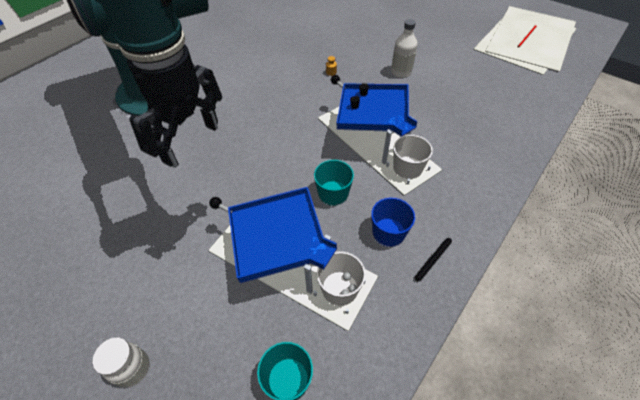

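The knob is back at (214.7,202.3), the same pixel as at the start. The balls are in the upright cup at ≈(345,283), the arm is clear, and the other tray looks unchanged.

```bash
python3 -c "
from workcell import finish_job
print(finish_job())"
```

```text
the job is handed in; nothing more can be done
None
```

The job is done and handed in at about 9 s of the 42 s allowed. I gripped the knob of the right-hand tray and tipped it slowly to about 0.35 rad, going by the arm's motion. I then lowered it back along the same arc, let go and retreated straight up.

- **Balls:** the last picture shows all three in the upright cup.
- **Ball tray:** its knob is back at its starting pixel, (214.7, 202.3), so it is on its rest. It stayed in the grip all the way down.
- **Other tray:** it looks unchanged, with the stoppers still in it.
- **Robot:** the gripper is open and clear, and the wrist force is near zero.

No check failed. The two camera views disagreed by about 3 mm on where the knob was. The gripper closed to about 21 mm on the 24 mm knob, but the grip held throughout.

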